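Load two relay cans into the tester's spring magazine

ROBOT

A 6-joint arm with a two-finger parallel gripper is mounted at the origin on the work surface. World frame = base frame: x ahead of the robot, y to its left, z up, the work surface at z = 0. Lengths are in mm, angles in degrees, forces in N, time in s.
With the tool pointing down it reaches from about 325 to 925 mm from the base axis. Payload 3.1 kg.
Tool frame: the origin (TCP) lies at the very end of the fingers, on their centre line; the grasp point (between the pads) lies 19 mm behind it; z points along the fingers, y is the line along which they close (so a half turn about z gives the same grasp; the last joint's range is limited). The gripper opens to 85 mm and grips with 20 to 120 N. Pads are 22 mm wide; open, the fingers measure 114 mm over their backs; the gripper's body (76 mm by 85 mm) begins 54 mm behind the grasp point. The pads swing forward as they close: fully open they stand 13 mm farther back than shut.
Start: joints at [-79.996, 12.427, 92.441, -0, 75.132, -6.429], TCP at [176.824, -599.477, 231.3] pointing down, gripper open.
Joint ranges: [-157.48, 157.48], [-44.54, 120.13], [17.64, 146.25], [-64.5, 244.5], [7.68, 150.69], [-147.95, 147.95]. Speed limits (degrees/s): [159.86, 159.86, 180, 180, 180, 180].

INTERFACE

Orientations are given as a 3x3 rotation matrix whose columns are the frame's x, y, z axes.
In Python, from station import bot gives the robot as it stands.
- The arm moves only by the shell command python3 -m creep 'ROWS' [FORCE]. ROWS is JSON, one flat list of numbers, 7 for each row, row after row: the shift along the tool's x, y, z in m, then the turn, a rotation vector about the tool's x, y, z in degrees, then the opening in per cent of the stroke, from 0 (shut) to 100 (fully open). A call has 1 to 20 rows; each row is the pose to reach, as a shift and turn from the pose commanded when the call began, along the tool's axes at that moment; what a row does not reach only later rows make up. A row lasts 1/8 s, in which the tool goes at most 62.5 mm and 10.7 degrees, less where a joint would pass 70% of its speed; a pose out of reach is approached as far as the arm can. A call with a gripper value outside its range is refused whole. The fingers move at their own pace and stop on an object; FORCE is the grip in N (left out, the last holds). Time passes only in rows, so rows that repeat a pose let the fingers close. It gives the time, the measured TCP pose, the force, the opening and the grip force at its end, in the units of the state.
- bot.observe(): the state, without advancing time (a new reading comes with each control period).
- bot.grab_frame(name): name is "side" or "top"; returns (picture, depth): 384x512x3 uint8, red, green, blue; 384x512 float32, mm along the optical axis (not along the pixel's ray), 0 where there is no reading.
- bot.camera_model(name): a dict with "K" (3x3 intrinsics, pixels), "xyz" and "orientation" of the camera in the world. Camera axes: x right, y up, looking along -z (the intrinsics and any distortion apply to the point x, -y, -z); pixel columns grow to the right and rows downward; lengths in mm; the calibration is good to about 2 mm. A picture is of the moment at which its call begins. camera_model takes no time and is no camera call.
- bot.close_job(): hands the job in; it is judged then, once.
The state is a dict: "t": time; "q": joint angles; "qvel": joint speeds; "effort": joint torques, N m; "ee_pos": TCP position; "tcp_rot": TCP orientation; "wrist_force": force on the tool from outside, world axes, zero at the start; "ft_torque": the same for the moment, N m; "gripper_width": finger opening in mm; "finger_force": force on a finger pad.
Only numpy, scipy, OpenCV 4.12 (cv2) and the standard library are available. Lean on these libraries where they do the work, as an engineer would, in place of code of your own. Each camera call takes 0.05 s, during which the arm holds its last target. There are 200 camera calls.

TASK

Lift the two square relay cans out of the deep wells of the wooden block and load them upright into the spring magazine: push each one in through the mouth, between the sprung lips and against the follower, until both lips snap shut behind it, and let it go before loading the other. Leave the round can in its well and everything else on the bench where it is.

Things in the scene. Friction and masses are not known exactly. Their poses are not given: they have to be found in the camera images.
- can_a_mid (a point): Centre (half-way up) of one of two identical square relay cans: upright aluminium box 40 mm (own x) by 46 mm (own y) by 120 mm tall (own z), about 0.2 to 0.4 kg, black pad with four small brass studs on top. It stands at the start in a well of the block with its own x along the block's x. It is to be gripped across its 46 mm width, near the top.
- can_b_mid (a point): Centre of the other square relay can, the same in every way. The cans are interchangeable; which well holds which varies.
- round_can_mid (a point): Centre of a round aluminium can, 39 mm in diameter, 120 mm tall, standing in the third well. It must stay there.
- rack: Fixed wooden storage block, 230 mm (own x) by 92 mm (own y) by 80 mm high; origin at the centre of its underside. Three wells in a row along its x, at x = -72, 0 and +72 mm, each 70 mm deep (floor 10 mm above the bench), 43 by 49 mm, so the cans have 1.5 mm play on each side and stand 50 mm proud of the block (tops 130 mm above the bench). It and the magazine may swap sides of the bench.
- magazine: Fixed grey and steel spring magazine. Origin on the bench surface under the middle of the line of the shut lips' tips; own x = loading direction (inwards), own y to its left. Flat slippery floor 10 mm above the bench, x = -100 to +140 mm, 96 mm wide: cans stand and slide on it, own x along the magazine's x (either way round). A spring barrel, up to 62 mm high, ends at x = +240 mm.
- mouth (a point): Point on the magazine's floor at its x = -75 mm, y = 0, 10 mm above the bench: the open place before the mouth where a can may stand clear of the lips. Nothing stands above the floor for x below -50 mm. Same axes as the magazine.
- lip_line (a point): Point 70 mm above the bench midway between the tips of the two shut lips (magazine x = 0), 32 mm apart. The lips (36 to 72 mm above the bench) pivot on posts (12 mm thick, 80 mm high) at x = -42, y = +/-36 mm and slant inwards. A can pushed in swings them aside (about 2 N in all); once its rear face is about 3 mm past x = 0 they snap shut behind it.
- channel (a point): Point on the magazine's floor at x = +20 mm, 10 mm above the bench, under the centre of the last can loaded when it rests against the lips; the can loaded before it then stands 40 mm further in (x = +60 mm). The channel is 52 mm wide inside with flared ends; walls to 75 mm above the bench, x = +4 to +130 mm.
- follower (a joint): Travel in m of the sprung brass follower plate along the magazine's x. 0 = at rest, its face at magazine x = +4 mm; about 0.036 with one can loaded, 0.076 with two; stop at 0.105. The spring pushes back with 2.2 N at 0, 3.3 N with one can, 4.4 N with two. Its face spans 20 to 74 mm above the bench.
- lip_left (a joint): Angle in rad of the lip on the magazine's +y side: 0 = shut, grows as it is pushed aside, about 0.17 while a can is passing.
- lip_right (a joint): The same for the lip on the -y side.
- dome: Pale glass indicator dome, 72 mm in diameter, 57 mm high, loose on the bench between block and magazine; origin at the centre of its underside. Leave alone.
- gauge_housing: Dented aluminium fuel gauge housing, 96 mm in diameter, 72 mm high, loose; origin under its centre. Leave alone.
- fire_handle: Red bakelite T-shaped fire handle, 140 by 110 mm, 26 mm high, loose; origin under the cross-bar's centre. Leave alone.
- clip_1: U-shaped steel guard clip, 30 by 75 mm, 25 mm high, loose; origin under its centre. Leave alone.
- clip_2: The second guard clip, the same. Leave alone.
- driver: Screwdriver, 200 mm long, lying on the bench. Leave alone.
Things that resemble listed ones, but are neither listed nor needed, are in the scene too. What is shaped like the part that bears can_b_mid but pink is not meant. What is shaped like the part that bears can_a_mid but turquoise is not meant.

How it is judged:
By the outcome, as a careful person would: the job done as asked, in the order asked, and still so for the second after the job is handed in, with the robot touching nothing.
It also fails if it takes over 67 s, if anything falls off the work surface, if the arm or the gripper's body presses on something with over 40 N, if the wrist force passes 120 N, or if a joint passes its speed limit or range.

## Working session

There is one attempt and no reset: what is moved stays moved. The work goes in short steps, Python scripts to look and compute and a shell command to move; the robot and the scene stay as the last step left them, time stands still between calls to the robot, and variables do not carry over. Pictures are saved under pics/ and viewed, at most 10 in all, crops included, and the job is handed in when it is done.

```bash
ls; mkdir -p pics; python3 - <<'E'
from station import bot
import cv2, numpy as np
for n in ("top","side"):
    p,d=bot.grab_frame(n); cv2.imwrite(f"pics/{n}0.png",p[:,:,::-1]); np.save(f"pics/{n}0.npy",d); np.save(f"pics/{n}0_rgb.npy",p)
    m=bot.camera_model(n); print(n,{k:(np.round(v,4).tolist() if not isinstance(v,str) else v) for k,v in m.items()})
s=bot.observe(); print(s)
E
```

```text
pics
top {'K': [[352.906, 0.0, 254.7342], [0.0, 352.906, 193.5402], [0.0, 0.0, 1.0]], 'xyz': [457.5564, 15.5733, 1127.4948], 'orientation': [[-0.0074, 0.9946, -0.1034], [-1.0, -0.0073, 0.0017], [0.0009, 0.1034, 0.9946]]}
side {'K': [[352.6679, 0.0, 256.3427], [0.0, 352.6679, 187.7155], [0.0, 0.0, 1.0]], 'xyz': [230.9866, 672.1385, 958.678], 'orientation': [[-0.9053, 0.3253, -0.2729], [-0.4247, -0.7, 0.5742], [-0.0043, 0.6357, 0.7719]]}
{'t': 0.1, 'q': array([-7.99990881e+01,  1.24705190e+01,  9.25203215e+01,  1.48717129e-03,
        7.51321792e+01, -6.42692711e+00]), 'qvel': array([-0.11955067, -0.03472269, -0.14567695,  0.01788348,  0.012324  ,
        0.02804842]), 'effort': array([-5.83657893e-04, -3.98075581e+01, -3.04968166e+01, -1.38747605e-04,
        4.33595109e-03,  2.09240335e-05]), 'ee_pos': array([ 176.67234835, -598.74389808,  230.11014681]), 'tcp_rot': array([[ 9.59178614e-01,  2.82800752e-01, -3.48167525e-04],
       [ 2.82800842e-01, -9.59176310e-01,  2.11882986e-03],
       [ 2.65252634e-04, -2.13079835e-03, -9.99997695e-01]]), 'wrist_force': array([-0.340335  , -0.34727083,  0.2147695 ]), 'ft_torque': array([ 0.01983576, -0.06915536, -0.01039418]), 'finger_force': 0.0, 'gripper_width': 85.52854163468369}
```

View pics/top0.png

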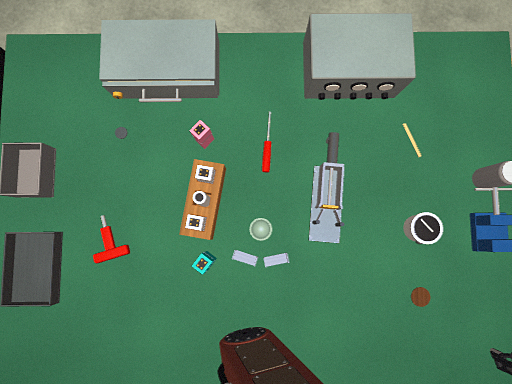

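View pics/side0.png

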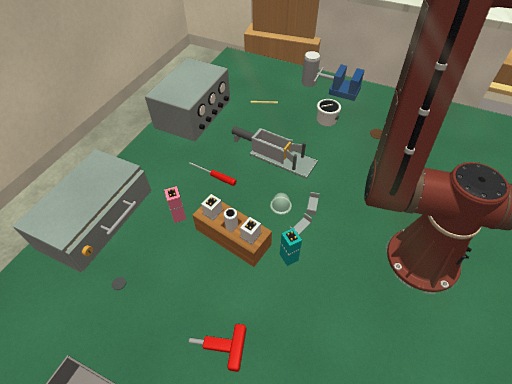

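Top view: the wooden block is at about (202,199), with square cans at (204,173) and (194,223) and the round can at (200,198). The magazine is at (327,200), its mouth facing down-image. Four things look like a square can: the pink one (201,130) and the turquoise one (203,262) stand loose, and their colours are excluded. The aluminium ones in the block's end wells fit the description. I'll confirm that in an enlarged crop and measure.

```bash
cat > h.py <<'E'
import numpy as np, cv2
from station import bot
def ray(n,uv):
    m=bot.camera_model(n); K=np.array(m["K"]); R=np.array(m["orientation"]); uv=np.atleast_2d(uv).astype(float)
    d=np.c_[(uv[:,0]-K[0,2])/K[0,0], -(uv[:,1]-K[1,2])/K[1,1], -np.ones(len(uv))]
    return np.array(m["xyz"]), d@R.T
def on_plane(n,uv,z):
    o,d=ray(n,uv); return o+d*((z-o[2])/d[:,2])[:,None]
def cloud(n,depth):
    v,u=np.mgrid[:depth.shape[0],:depth.shape[1]]
    o,d=ray(n,np.c_[u.ravel(),v.ravel()]); return (o+d*depth.reshape(-1,1)).reshape(*depth.shape,3)
E
python3 - <<'E'
from h import *
p=np.load("pics/top0_rgb.npy"); d=np.load("pics/top0.npy"); P=cloud("top",d); z=P[...,2]
hsv=cv2.cvtColor(p,cv2.COLOR_RGB2HSV)
a=cv2.resize(p[150:250,170:230],None,fx=5,fy=5,interpolation=cv2.INTER_CUBIC)
b=cv2.resize(p[125:250,300:360],None,fx=4,fy=4,interpolation=cv2.INTER_CUBIC)
cv2.imwrite("pics/crop1.png",np.hstack([a,b])[:,:,::-1])
# wood block top
roi=np.zeros(z.shape,bool); roi[150:250,170:230]=1
def rect(m,zz,name):
    m=m.astype(np.uint8); n,l,s,_=cv2.connectedComponentsWithStats(m); k=1+np.argmax(s[1:,4]); ys,xs=np.where(l==k)
    W=on_plane("top",np.c_[xs,ys],zz)[:,:2].astype(np.float32); print(name,"pix",xs.mean().round(1),ys.mean().round(1),cv2.minAreaRect(W),"z med",np.median(z[l==k]).round(1))
rect(roi&(z>70)&(z<145),80,"block")
for c in ((204,173),(194,223),(200,198)):
    r=np.zeros(z.shape,bool); r[c[1]-13:c[1]+13,c[0]-13:c[0]+13]=1
    rect(r&(z>115)&(z<150),130,"can%s"%(c,))
roi[:]=0; roi[155:250,300:350]=1
rect(roi&(z>4)&(z<150)&(hsv[...,1]<90),10,"mag floor")
roi[:]=0; roi[125:250,300:350]=1
rect(roi&(hsv[...,0]>12)&(hsv[...,0]<30)&(hsv[...,1]>120),74,"follower")
rect(roi&(z>50),75,"walls")
E
```

```text
block pix 201.2 199.1 ((552.6983642578125, 172.68533325195312), (93.24919128417969, 229.79444885253906), 79.6469955444336) z med 80.4
can(204, 173) pix 203.6 172.6 ((622.3052978515625, 159.50144958496094), (47.38566207885742, 41.26045227050781), 80.01509094238281) z med 129.5
can(194, 223) pix 194.2 222.1 ((481.8793029785156, 185.24923706054688), (47.70719909667969, 39.608009338378906), 80.14769744873047) z med 129.9
can(200, 198) pix 199.0 197.2 ((551.8897705078125, 171.4766387939453), (38.549842834472656, 35.91642379760742), 44.98748016357422) z med 130.6
mag floor pix 326.4 201.1 ((559.4041748046875, -219.25177001953125), (106.15393829345703, 279.49737548828125), 84.41159057617188) z med 11.6
follower pix 329.3 206.5 ((526.4993286132812, -207.97476196289062), (53.90339279174805, 8.985491752624512), 89.57689666748047) z med 71.1
walls pix 331.8 170.1 ((638.6364135742188, -216.3424072265625), (74.89195251464844, 233.014892578125), 86.3767318725586) z med 62.2
```

View pics/crop1.png

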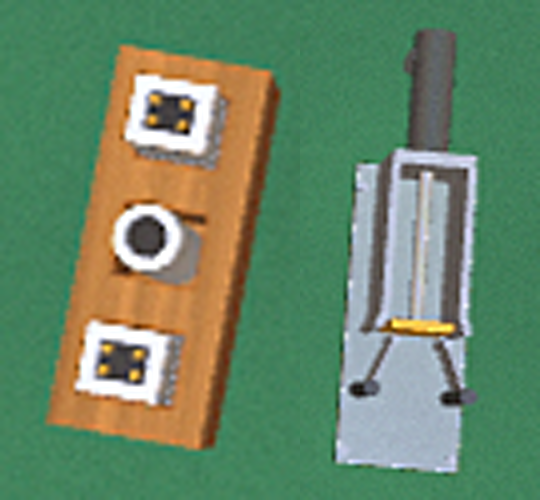

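The crop confirms it: the square aluminium cans with four brass studs are at crop (170,115) and (122,362), in the end wells, with the round can between them. The magazine has its brass follower at crop (420,326), post tops at (363,388) and (457,397), and the near floor edge at about y = 465. Next I'll refine the magazine axis.

```bash
python3 - <<'E'
from h import *
for n in ("top","side"):
    p=np.load(f"pics/{n}0_rgb.npy"); d=np.load(f"pics/{n}0.npy"); P=cloud(n,d); z=P[...,2]; hsv=cv2.cvtColor(p,cv2.COLOR_RGB2HSV)
    near=(P[...,0]>380)&(P[...,0]<700)&(P[...,1]>-300)&(P[...,1]<-140)
    def pts(m,zz):
        ys,xs=np.where(m); return on_plane(n,np.c_[xs,ys],zz)[:,:2].astype(np.float32)
    notgreen=~((hsv[...,0]>50)&(hsv[...,0]<90)&(hsv[...,1]>90))
    fl=near&notgreen&(z>4)&(z<20)
    W=pts(fl,10); print(n,"floor rect",cv2.minAreaRect(W))
    M=cv2.minAreaRect(W)
    # left edge (max y per x-bin) and right edge in mouth part
    for nm,f in (("left",np.max),("right",np.min)):
        e=[]
        for x0 in np.arange(430,560,8):
            s=W[(W[:,0]>=x0)&(W[:,0]<x0+8)]
            if len(s): e.append((x0+4,f(s[:,1])))
        e=np.array(e); c=np.polyfit(e[:,0],e[:,1],1); print(nm,"yaw",np.degrees(np.arctan(c[0])).round(2),"y@500",np.polyval(c,500).round(1))
    w=near&(z>66)&(z<78)&(hsv[...,1]<90)
    Ww=pts(w,75); print("walls rect",cv2.minAreaRect(Ww[Ww[:,0]>535]))
    f=near&(hsv[...,0]>12)&(hsv[...,0]<30)&(hsv[...,1]>120)&(z>60)
    print("follower",pts(f,74).mean(0),f.sum(), "depth",P[f].mean(0))
    k=near&(z>74)&(z<90)&(P[...,0]<520)
    nn,l,s,c=cv2.connectedComponentsWithStats(k.astype(np.uint8))
    for i in range(1,nn):
        if s[i,4]>3: print("post",c[i].round(1),s[i,4],on_plane(n,c[i],80)[0].round(1),P[l==i].mean(0).round(1))
    for nm,c0 in (("c1",(622,159)),("c2",(482,185))):
        m=(abs(P[...,0]-c0[0])<40)&(abs(P[...,1]-c0[1])<40)&(z>122)&(z<140)
        print(nm,cv2.minAreaRect(pts(m,130)))
E
```

```text
top floor rect ((539.4685668945312, -212.10214233398438), (96.35918426513672, 238.4374237060547), 84.38706970214844)
left yaw -5.77 y@500 -161.4
right yaw 6.46 y@500 -245.5
walls rect ((596.4462890625, -217.5804901123047), (65.46722412109375, 126.50593566894531), 83.7481689453125)
follower [ 527.28    -209.96503] 47 depth [ 527.46321988 -210.56352242   71.16684798]
post [317.3 221.5] 14 [ 481.9 -170.7   80. ] [ 481.9 -170.8   79.3]
post [341.5 223.7] 14 [ 474.8 -242.2   80. ] [ 474.8 -242.5   78.9]
c1 ((622.991455078125, 159.9219512939453), (46.152626037597656, 40.233707427978516), 79.20636749267578)
c2 ((482.05938720703125, 185.59024047851562), (46.61980056762695, 39.82115173339844), 79.35297393798828)
side floor rect ((542.2340087890625, -210.04075622558594), (103.6068344116211, 245.21527099609375), 85.83290100097656)
left yaw -5.54 y@500 -158.9
right yaw 25.5 y@500 -238.6
walls rect ((596.51953125, -215.55052185058594), (73.4512710571289, 128.44515991210938), 84.7137451171875)
follower [ 526.3919  -207.56032] 34 depth [ 527.12799748 -209.78153567   71.75938029]
post [303.7 143.3] 11 [ 475.  -240.9   80. ] [ 475.7 -243.5   77.5]
post [294.9 155.2] 10 [ 482.1 -171.3   80. ] [ 482.2 -171.7   79.6]
c1 ((622.369140625, 162.02137756347656), (49.630306243896484, 43.2896842956543), 78.83930206298828)
c2 ((480.6784973144531, 186.98045349121094), (48.73160171508789, 42.91096878051758), 79.1385498046875)
```

```bash
cat >> h.py <<'E'
from scipy.spatial.transform import Rotation as Ro
MO=np.array([520.0,-210.4]); MY=-5.6
def mag(x,y=0):
    c,s=np.cos(np.radians(MY)),np.sin(np.radians(MY)); return MO+np.array([c*x-s*y,s*x+c*y])
def go(xyz,yaw):
    """shift (mm, tool axes now) and turn to bring tool to xyz, tool x at world yaw, pointing down"""
    s=bot.observe(); R=np.array(s["tcp_rot"]); c,n=np.cos(np.radians(yaw)),np.sin(np.radians(yaw))
    T=np.array([[c,n,0],[n,-c,0],[0,0,-1]])
    print("t",round(s["t"],2),"tcp",s["ee_pos"].round(1),"F",np.round(s["wrist_force"],1),"M",np.round(s["ft_torque"],2),"w",round(s["gripper_width"],1),"yaw",np.degrees(np.arctan2(R[1,0],R[0,0])).round(2))
    print("  shift mm",(R.T@(np.array(xyz)-s["ee_pos"])).round(1),"turn",Ro.from_matrix(R.T@T).as_rotvec(degrees=True).round(2))
E
python3 -c "
from h import *
go([481.8,185.8,230],-10.3)"
```

```text
t 0.1 tcp [ 176.7 -598.7  230.1] F [-0.3 -0.3  0.2] M [ 0.02 -0.07 -0.01] w 85.5 yaw 16.43
  shift mm [ 514.5 -666.2    1.7] turn [-1.200e-01  1.000e-02  2.673e+01]
```

```bash
python3 -m creep '[0.06,-0.078,0,0,0,4,100, 0.257,-0.333,0.001,0,0,14,100, 0.257,-0.333,0.001,0,0,14,100, 0.257,-0.333,0.001,0,0,14,100, 0.257,-0.333,0.001,0,0,14,100, 0.257,-0.333,0.001,0,0,14,100, 0.257,-0.333,0.001,0,0,14,100, 0.514,-0.666,0.002,0,0,26.7,100, 0.514,-0.666,0.002,0,0,26.7,100, 0.514,-0.666,0.002,0,0,26.7,100, 0.514,-0.666,0.002,0,0,26.7,100, 0.514,-0.666,0.002,0,0,26.7,100, 0.514,-0.666,0.002,0,0,26.7,100, 0.514,-0.666,0.002,0,0,26.7,100, 0.514,-0.666,0.002,0,0,26.7,100, 0.514,-0.666,0.002,0,0,26.7,100, 0.514,-0.666,0.002,0,0,26.7,100, 0.514,-0.666,0.002,0,0,26.7,100, 0.514,-0.666,0.002,0,0,26.7,100]'; python3 -c "
from h import *
go([481.8,185.8,93],-10.3)"
```

```text
t: 2.48
ee_pos: [481.5, 183.9, 229.5]
tcp_rot: [[0.984, -0.18, 0.0], [-0.18, -0.984, 0.0], [0.0, -0.0, -1.0]]
wrist_force: [-1.3, -0.0, -0.1]
gripper_width: 85.5
finger_force: 0.0
t 2.48 tcp [481.5 183.9 229.5] F [-1.3 -0.  -0.1] M [-0.06  0.04 -0.01] w 85.5 yaw -10.35
  shift mm [-1.000e-01 -1.900e+00  1.365e+02] turn [-0.01 -0.02 -0.05]
```

```bash
python3 -m creep '[0,-0.002,0.03,0,0,0,100, 0,-0.002,0.06,0,0,0,100, 0,-0.002,0.08,0,0,0,100, 0,-0.002,0.1,0,0,0,100, 0,-0.002,0.115,0,0,0,100, 0,-0.002,0.13,0,0,0,100, 0,-0.002,0.136,0,0,0,100, 0,-0.002,0.136,0,0,0,100]'; python3 - <<'E'
from h import *
p,d=bot.grab_frame("side"); cv2.imwrite("pics/s1.png",cv2.resize(p[130:300,150:330],None,fx=3,fy=3,interpolation=cv2.INTER_CUBIC)[:,:,::-1])
go([481.8,185.8,93],-10.3)
E
```

```text
t: 3.48
ee_pos: [481.7, 186.6, 93.0]
tcp_rot: [[0.984, -0.178, -0.001], [-0.178, -0.984, -0.0], [-0.001, 0.0, -1.0]]
wrist_force: [0.5, 0.4, 0.0]
gripper_width: 85.1
finger_force: 0.0
t 3.52 tcp [482.1 186.8  93.6] F [ 1.   0.1 -0.3] M [-0.02 -0.03 -0.04] w 85.6 yaw -10.27
  shift mm [-0.1  1.   0.6] turn [-0.01 -0.03  0.03]
```

View pics/s1.png

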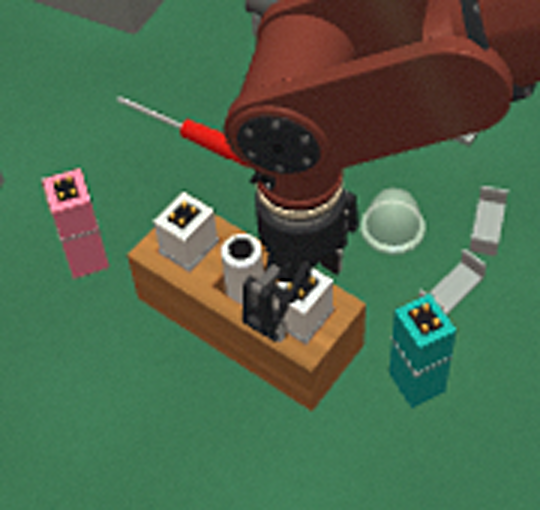

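The near finger, at crop (265,305), stands beside the can at (310,300). I'll check numerically that it is centred along the block's x.

```bash
python3 - <<'E'
from h import *
p,d=bot.grab_frame("side"); P=cloud("side",d); s=bot.observe(); R=s["tcp_rot"]
L=(P-s["ee_pos"])@R   # tool coords
m=(d>0)&(np.abs(L[...,0])<40)&(L[...,1]<-38)&(L[...,1]>-75)&(L[...,2]>-40)&(L[...,2]<2)
q=L[m]; print("near finger, tool coords min/max",q.min(0).round(1),q.max(0).round(1),len(q))
m=(d>0)&(np.abs(L[...,0])<40)&(np.abs(L[...,1])<35)&(np.abs(P[...,2]-130)<4)
q=L[m]; print("can top",q.min(0).round(1),q.max(0).round(1),len(q))
m=(d>0)&(np.abs(L[...,0])<40)&(np.abs(L[...,1])<32)&(P[...,2]<125)&(P[...,2]>90)
q=L[m]; print("can side",q.min(0).round(1),q.max(0).round(1),len(q))
E
```

```text
near finger, tool coords min/max [-12.8 -55.  -39.3] [ -0.4 -43.1 -13.8] 25
can top [-20.1 -21.6 -40.1] [ 19.7  25.7 -32.4] 104
can side [-20.9 -22.5 -31.1] [16.2 22.9  3.2] 111
```

```bash
python3 -m creep '[0,0,0,0,0,0,40, 0,0,0,0,0,0,40, 0,0,0,0,0,0,40, 0,0,0,0,0,0,40, 0,0,0,0,0,0,40, 0,0,0,0,0,0,40]' 40; python3 -c "
from h import *
go([481.8,185.8,243],-10.3)"
```

```text
t: 4.32
ee_pos: [482.3, 186.7, 93.9]
tcp_rot: [[0.984, -0.178, 0.001], [-0.178, -0.984, -0.0], [0.001, -0.0, -1.0]]
wrist_force: [-0.1, -1.1, 5.9]
gripper_width: 45.5
finger_force: 41.9
t 4.33 tcp [482.3 186.7  93.9] F [-0.1 -1.1  5.9] M [-0.18  0.08  0.05] w 45.5 yaw -10.26
  shift mm [  -0.2    0.9 -149.1] turn [-0.01 -0.05  0.04]
```

```bash
python3 -m creep '[0,0,-0.005,0,0,0,40, 0,0,-0.015,0,0,0,40, 0,0,-0.03,0,0,0,40, 0,0,-0.045,0,0,0,40, 0,0,-0.06,0,0,0,40, 0,0,-0.075,0,0,0,40, 0,0,-0.095,0,0,0,40, 0,0,-0.115,0,0,0,40, 0,0,-0.135,0,0,0,40, 0,0,-0.15,0,0,0,40, 0,0,-0.15,0,0,0,40, 0,0,-0.15,0,0,0,40]'; python3 - <<'E'
from h import *
p,d=bot.grab_frame("side"); P=cloud("side",d); cv2.imwrite("pics/s2.png",cv2.resize(p[90:300,150:350],None,fx=2.5,fy=2.5)[:,:,::-1])
go([*mag(-76),243],MY)
E
```

```text
t: 5.82
ee_pos: [481.2, 186.6, 242.6]
tcp_rot: [[0.984, -0.178, -0.001], [-0.178, -0.984, -0.0], [-0.001, 0.001, -1.0]]
wrist_force: [-0.6, 0.2, -3.3]
gripper_width: 45.1
finger_force: 41.6
t 5.88 tcp [481.  186.5 242.2] F [-0.7  0.4 -2.9] M [0.01 0.04 0.01] w 44.9 yaw -10.27
  shift mm [ 33.4 389.8  -0.5] turn [ 0.05  0.12 -4.67]
```

View pics/s2.png

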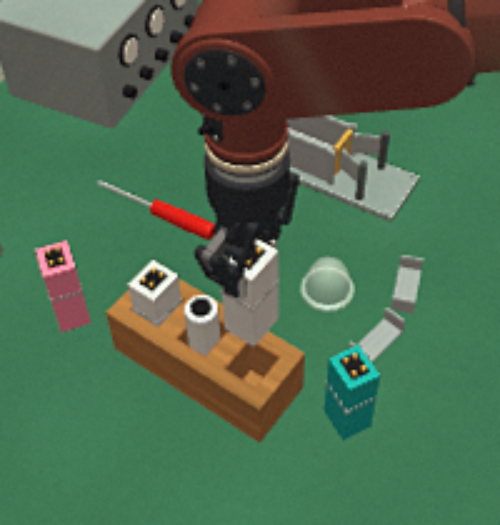

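The can is up out of its well, upright at crop (255,290), and the other cans are still in place. Next, to the mouth.

```bash
python3 -m creep '[0.002,0.02,0,0,0,0,40, 0.005,0.055,0,0,0,-0.7,40, 0.009,0.1,0,0,0,-1.2,40, 0.012,0.145,0,0,0,-1.7,40, 0.016,0.19,0,0,0,-2.3,40, 0.02,0.235,0,0,0,-2.8,40, 0.024,0.28,0,0,0,-3.4,40, 0.028,0.325,0,0,0,-4,40, 0.031,0.36,0,0,0,-4.4,40, 0.033,0.38,0,0,0,-4.6,40, 0.033,0.39,0,0,0,-4.7,40, 0.033,0.39,0.03,0,0,-4.7,40, 0.033,0.39,0.06,0,0,-4.7,40, 0.033,0.39,0.09,0,0,-4.7,40, 0.033,0.39,0.115,0,0,-4.7,40, 0.033,0.39,0.13,0,0,-4.7,40, 0.033,0.39,0.136,0,0,-4.7,40, 0.033,0.39,0.136,0,0,-4.7,40, 0.033,0.39,0.136,0,0,-4.7,40]'; python3 - <<'E'
from h import *
for n in("side","top"):
    p,d=bot.grab_frame(n); np.save(f"pics/{n}3.npy",d); np.save(f"pics/{n}3_rgb.npy",p)
    if n=="side": cv2.imwrite("pics/s3.png",cv2.resize(p[80:220,200:370],None,fx=3.5,fy=3.5,interpolation=cv2.INTER_CUBIC)[:,:,::-1])
    P=cloud(n,d); s=bot.observe(); R=s["tcp_rot"]; L=(P-s["ee_pos"])@R
    m=(d>0)&(np.abs(L[...,0])<35)&(np.abs(L[...,1])<35)&(P[...,2]>18)&(P[...,2]<85)
    q=L[m]; print(n,len(q),np.percentile(q,[2,98],axis=0).round(1) if len(q) else "")
go([*mag(-76),93],MY)
E
```

```text
t: 8.25
ee_pos: [445.7, -203.5, 108.5]
tcp_rot: [[0.995, -0.097, 0.002], [-0.097, -0.995, -0.001], [0.002, 0.001, -1.0]]
wrist_force: [0.7, 0.6, -2.5]
gripper_width: 45.5
finger_force: 41.9
side 179 [[-20.  -33.9  24.6]
 [ 28.7  19.2  82.7]]
top 22 [[-18.3 -34.1  26.7]
 [ 34.9 -22.6  69.9]]
t 8.35 tcp [ 445.5 -203.4  108.4] F [ 0.6 -0.2 -2.3] M [0.02 0.01 0.05] w 45.7 yaw -5.57
  shift mm [-1.2 -0.3 15.4] turn [ 0.05 -0.11  0.03]
```

View pics/s3.png

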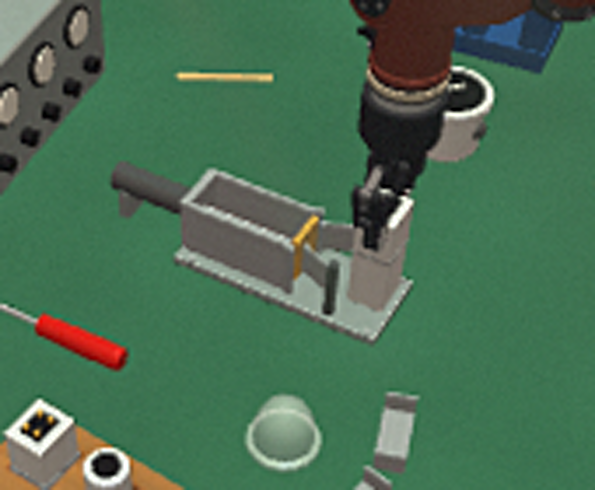

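The can hangs upright over the floor plate, before the lips, at crop (378,255). I'll lower it and firm up the grip.

```bash
python3 -m creep '[-0.001,0,0.004,0,0,0,40, -0.001,0,0.008,0,0,0,40, -0.001,0,0.012,0,0,0,40, -0.001,0,0.0135,0,0,0,40, -0.001,0,0.0135,0,0,0,40, -0.001,0,0.0135,0,0,0,40]' 90; python3 -c "
from h import *
go([*mag(20),93],MY)"
```

```text
t: 9.1
ee_pos: [443.9, -202.9, 94.1]
tcp_rot: [[0.995, -0.097, 0.0], [-0.097, -0.995, -0.0], [0.0, 0.0, -1.0]]
wrist_force: [-0.6, 0.2, 1.7]
gripper_width: 45.1
finger_force: 93.7
t 9.1 tcp [ 443.9 -202.9   94.1] F [-0.6  0.2  1.7] M [ 0.21  0.27 -0.  ] w 45.1 yaw -5.57
  shift mm [96.5  0.1  1.1] turn [ 0.   -0.01  0.03]
```

```bash
python3 -m creep '[0.008,0,0,0,0,0,40, 0.018,0,0,0,0,0,40, 0.028,0,0,0,0,0,40, 0.038,0,0,0,0,0,40, 0.046,0,0,0,0,0,40, 0.054,0,0,0,0,0,40, 0.06,0,0,0,0,0,40, 0.06,0,0,0,0,0,40]'; python3 -c "
from h import *
go([*mag(20),94],MY)"
```

```text
t: 10.1
ee_pos: [504.5, -209.0, 94.1]
tcp_rot: [[0.995, -0.097, 0.001], [-0.097, -0.995, -0.0], [0.001, 0.0, -1.0]]
wrist_force: [-1.8, -0.4, 3.9]
gripper_width: 45.1
finger_force: 94.3
t 10.1 tcp [ 504.5 -209.    94.1] F [-1.8 -0.4  3.9] M [0.14 0.27 0.03] w 45.1 yaw -5.56
  shift mm [35.6 -0.   0.1] turn [ 0.02 -0.08  0.04]
```

```bash
python3 -m creep '[0.006,0,0,0,0,0,40, 0.013,0,0,0,0,0,40, 0.02,0,0,0,0,0,40, 0.027,0,0,0,0,0,40, 0.034,0,0,0,0,0,40, 0.04,0,0,0,0,0,40, 0.043,0,0,0,0,0,40, 0.043,0,0,0,0,0,40]'; python3 - <<'E'
from h import *
p,d=bot.grab_frame("side")
a=cv2.resize(p[100:190,220:330],None,fx=5,fy=5,interpolation=cv2.INTER_CUBIC)
cv2.imwrite("pics/s4.png",a[:,:,::-1])
go([*mag(20),94],MY)
E
```

```text
t: 11.1
ee_pos: [545.0, -212.9, 94.2]
tcp_rot: [[0.995, -0.097, -0.004], [-0.097, -0.995, 0.0], [-0.004, 0.0, -1.0]]
wrist_force: [-6.5, -0.3, 9.0]
gripper_width: 45.0
finger_force: 94.7
t 11.15 tcp [ 545.  -212.9   94.2] F [-6.3 -1.   8.7] M [0.11 1.21 0.12] w 45.2 yaw -5.54
  shift mm [-5.2 -0.   0.2] turn [0.   0.21 0.06]
```

View pics/s4.png

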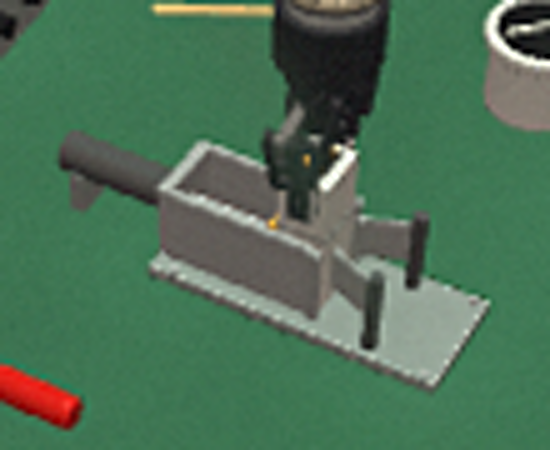

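The can is in the channel at crop (320,200), with the lips at (350,275) and (385,240) apparently behind it. I'll push 4 mm more to be sure, then ease back and measure the lip tips.

```bash
python3 -m creep '[0.002,0,-0.0005,0,0,0,40, 0.004,0,-0.001,0,0,0,40, 0.004,0,-0.001,0,0,0,40, 0.004,0,-0.001,0,0,0,40]'; python3 - <<'E'
from h import *
go([*mag(20),94],MY)
for n in ("side","top"):
    p,d=bot.grab_frame(n); P=cloud(n,d)
    c,s=np.cos(np.radians(MY)),np.sin(np.radians(MY)); Q=P[...,:2]-MO; X=c*Q[...,0]+s*Q[...,1]; Y=-s*Q[...,0]+c*Q[...,1]; Z=P[...,2]
    for sg in (1,-1):
        m=(d>0)&(X>-34)&(X<6)&(sg*Y>8)&(sg*Y<40)&(Z>40)&(Z<73)
        if m.sum()<4: print(n,sg,m.sum()); continue
        print(n,"lip",sg,m.sum(),"xmax",X[m].max().round(1),"slope/off",np.polyfit(X[m],Y[m],1).round(3), "y near tip",Y[m&(X>-12)].round(1)[:12])
E
```

```text
t: 11.65
ee_pos: [548.2, -213.2, 94.2]
tcp_rot: [[0.995, -0.097, -0.005], [-0.097, -0.995, 0.001], [-0.005, -0.0, -1.0]]
wrist_force: [-6.3, -0.5, 5.3]
gripper_width: 45.1
finger_force: 94.3
t 11.65 tcp [ 548.2 -213.2   94.2] F [-6.3 -0.5  5.3] M [0.01 1.2  0.02] w 45.1 yaw -5.54
  shift mm [-8.4 -0.   0.2] turn [-0.    0.29  0.06]
side lip 1 59 xmax 5.8 slope/off [-0.213 21.76 ] y near tip [12.  18.6 17.6 25.8 21.1 20.8 19.2 17.9 20.2 21.1 18.3 21.2]
side lip -1 69 xmax 4.3 slope/off [  0.384 -20.569] y near tip [-34.  -24.2 -17.9 -24.  -21.9 -19.  -23.7 -26.2 -20.4 -17.  -21.3 -26.8]
top lip 1 21 xmax 5.6 slope/off [-0.095 26.774] y near tip [36.6 33.2 31.9 22.2 21.6 22.1 22.7 23.6 23.7]
top lip -1 4 xmax -13.5 slope/off [  0.059 -24.783] y near tip []
```

```bash
python3 - <<'E'
from h import *
p1,d1=bot.grab_frame("side"); d0=np.load("pics/side0.npy"); p0=np.load("pics/side0_rgb.npy")
c,s=np.cos(np.radians(MY)),np.sin(np.radians(MY))
for nm,d in (("start",d0),("now",d1)):
    P=cloud("side",d); Q=P[...,:2]-MO; X=c*Q[...,0]+s*Q[...,1]; Y=-s*Q[...,0]+c*Q[...,1]; Z=P[...,2]
    for sg in (1,-1):
        for a,b in ((-30,-20),(-20,-12),(-12,-4)):
            m=(d>0)&(X>a)&(X<b)&(sg*Y>5)&(sg*Y<45)&(Z>42)&(Z<70); print(nm,sg,(a,b),m.sum(),np.median(Y[m]).round(1) if m.sum() else "")
a=[cv2.resize(p[120:175,255:315],None,fx=6,fy=6,interpolation=cv2.INTER_CUBIC) for p in (p0,p1)]
cv2.imwrite("pics/s5.png",np.hstack(a)[:,:,::-1])
E
```

```text
start 1 (-30, -20) 12 28.4
start 1 (-20, -12) 10 24.2
start 1 (-12, -4) 8 19.6
start -1 (-30, -20) 17 -29.4
start -1 (-20, -12) 13 -25.2
start -1 (-12, -4) 14 -23.1
now 1 (-30, -20) 11 28.3
now 1 (-20, -12) 10 25.0
now 1 (-12, -4) 10 20.7
now -1 (-30, -20) 17 -30.1
now -1 (-20, -12) 13 -25.8
now -1 (-12, -4) 14 -21.2
```

View pics/s5.png

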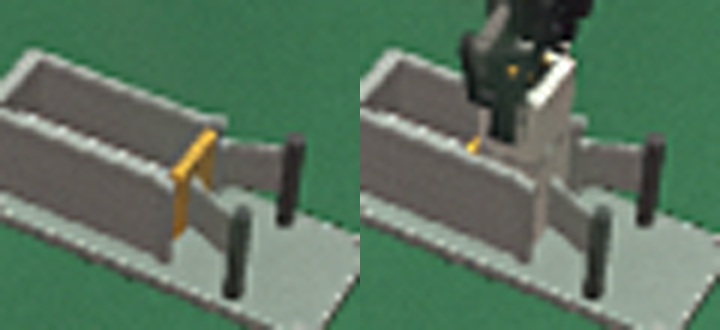

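The lip lines match the start picture to within 1 to 2 mm, so both are shut behind the can (right half: near lip (570,220), far lip (610,165)). Now I'll ease back, release and rise.

```bash
python3 -m creep '[-0.003,0,0,0,0,0,40, -0.006,0,0,0,0,0,40, -0.0075,0,0,0,0,0,40, -0.0075,0,0,0,0,0,40, -0.0075,0,0,0,0,0,100, -0.0075,0,0,0,0,0,100, -0.0075,0,0,0,0,0,100, -0.0075,0,0,0,0,0,100, -0.0075,0,-0.02,0,0,0,100, -0.0075,0,-0.05,0,0,0,100, -0.0075,0,-0.09,0,0,0,100, -0.0075,0,-0.13,0,0,0,100, -0.0075,0,-0.13,0,0,0,100]'; python3 - <<'E'
from h import *
go([622.7,160.6,224],-10.3)
for n in ("top","side"):
    p,d=bot.grab_frame(n); P=cloud(n,d); c,s=np.cos(np.radians(MY)),np.sin(np.radians(MY)); Q=P[...,:2]-MO; X=c*Q[...,0]+s*Q[...,1]; Y=-s*Q[...,0]+c*Q[...,1]
    m=(abs(P[...,2]-130)<6)&(X>-80)&(X<120)&(abs(Y)<50)&(d>0)
    print(n,m.sum(), (X[m].min(),X[m].max(),Y[m].min(),Y[m].max(),np.median(P[...,2][m])) if m.sum() else "")
E
```

```text
t: 13.42
ee_pos: [546.0, -214.2, 231.5]
tcp_rot: [[0.995, -0.097, 0.01], [-0.097, -0.995, -0.005], [0.011, 0.004, -1.0]]
wrist_force: [0.8, -0.7, 0.2]
gripper_width: 85.3
finger_force: 0.0
t 13.43 tcp [ 546.  -214.2  231.5] F [ 0.8 -0.7  0.2] M [-0.01  0.    0.04] w 85.3 yaw -5.56
  shift mm [  39.9 -380.5    6.3] turn [ 0.23 -0.63  4.73]
top 114 (np.float64(0.10369927764063558), np.float64(37.179412138316266), np.float64(-14.909737703164385), np.float64(23.827611664563427), np.float64(130.4452714602479))
side 113 (np.float64(0.5144645509009541), np.float64(40.74757649652615), np.float64(-25.194357398154597), np.float64(24.336740119944565), np.float64(130.41544456331758))
```

The can is loaded: top at magazine x = 0 to 40, z = 130, upright and released. Now the second can.

```bash
python3 -m creep '[0.01,-0.04,0,0,0,0,100, 0.022,-0.1,0,0,0,1,100, 0.026,-0.16,0,0,0,2,100, 0.03,-0.22,0,0,0,3,100, 0.034,-0.28,0,0,0,3.5,100, 0.039,-0.33,0,0,0,4.2,100, 0.043,-0.365,0,0,0,4.7,100, 0.043,-0.38,0,0,0,4.7,100, 0.043,-0.38,0,0,0,4.7,100, 0.043,-0.38,0,0,0,4.7,100, 0.043,-0.38,0,0,0,4.7,100]'; python3 - <<'E'
from h import *
go([622.7,160.6,93],-10.3)
E
```

```text
t: 14.9
ee_pos: [622.4, 160.0, 224.8]
tcp_rot: [[0.984, -0.18, -0.0], [-0.18, -0.984, -0.0], [-0.0, 0.0, -1.0]]
wrist_force: [1.0, -0.1, 0.7]
gripper_width: 85.5
finger_force: 0.0
t 14.9 tcp [622.4 160.  224.8] F [ 1.  -0.1  0.7] M [-0.04 -0.   -0.06] w 85.5 yaw -10.37
  shift mm [  0.2  -0.7 131.8] turn [ 0.02  0.01 -0.07]
```

```bash
python3 -m creep '[0,-0.001,0.03,0,0,0,100, 0,-0.001,0.06,0,0,0,100, 0,-0.001,0.08,0,0,0,100, 0,-0.001,0.1,0,0,0,100, 0,-0.001,0.115,0,0,0,100, 0,-0.001,0.126,0,0,0,100, 0,-0.001,0.131,0,0,0,100, 0,-0.001,0.131,0,0,0,100, 0,-0.001,0.131,0,0,0,100]'; python3 - <<'E'
from h import *
p,d=bot.grab_frame("side"); P=cloud("side",d); s=bot.observe(); R=s["tcp_rot"]; L=(P-s["ee_pos"])@R
m=(d>0)&(np.abs(L[...,0])<40)&(np.abs(L[...,1])<35)&(np.abs(P[...,2]-130)<4)
q=L[m]; print("can top",q.min(0).round(1),q.max(0).round(1),len(q))
go([622.7,160.6,93],-10.3)
E
```

```text
t: 16.02
ee_pos: [623.3, 162.7, 94.7]
tcp_rot: [[0.984, -0.178, 0.002], [-0.178, -0.984, 0.0], [0.001, -0.0, -1.0]]
wrist_force: [-0.5, 0.1, 0.1]
gripper_width: 85.2
finger_force: 0.0
can top [-20.1 -20.2 -38.7] [ 21.5  26.3 -31.3] 120
t 16.07 tcp [623.3 162.7  94.7] F [-0.7 -0.1 -0.1] M [-0.02 -0.03 -0.  ] w 85.3 yaw -10.26
  shift mm [-0.2  2.1  1.7] turn [-0.03 -0.09  0.04]
```

```bash
python3 -m creep '[0,0.0012,0.001,0,0,0,100, 0,0.0012,0.001,0,0,0,40, 0,0.0012,0.001,0,0,0,40, 0,0.0012,0.001,0,0,0,40, 0,0.0012,0.001,0,0,0,40, 0,0.0012,0.001,0,0,0,40, 0,0.0012,0.001,0,0,0,40]' 40; python3 -c "
from h import *
go([622.7,160.6,243],-10.3)"
```

```text
t: 16.95
ee_pos: [622.6, 161.2, 93.0]
tcp_rot: [[0.984, -0.178, 0.0], [-0.178, -0.984, -0.0], [0.0, 0.0, -1.0]]
wrist_force: [-0.1, -0.4, 1.5]
gripper_width: 45.5
finger_force: 41.9
t 16.95 tcp [622.6 161.2  93. ] F [-0.1 -0.4  1.5] M [-0.2   0.04  0.03] w 45.5 yaw -10.27
  shift mm [   0.3    0.6 -150. ] turn [ 0.01 -0.02  0.03]
```

```bash
python3 -m creep '[0,0,-0.005,0,0,0,40, 0,0,-0.015,0,0,0,40, 0,0,-0.03,0,0,0,40, 0,0,-0.045,0,0,0,40, 0,0,-0.06,0,0,0,40, 0,0,-0.075,0,0,0,40, 0,0,-0.095,0,0,0,40, 0,0,-0.115,0,0,0,40, 0,0,-0.135,0,0,0,40, 0,0,-0.15,0,0,0,40, 0,0,-0.15,0,0,0,40, 0,0,-0.15,0,0,0,40]'; python3 - <<'E'
from h import *
go([*mag(-76),243],MY)
E
```

```text
t: 18.45
ee_pos: [621.9, 161.2, 242.0]
tcp_rot: [[0.984, -0.178, -0.001], [-0.178, -0.984, -0.0], [-0.001, 0.0, -1.0]]
wrist_force: [0.7, 0.2, -3.1]
gripper_width: 45.7
finger_force: 41.7
t 18.45 tcp [621.9 161.2 242. ] F [ 0.7  0.2 -3.1] M [ 0.03  0.03 -0.02] w 45.7 yaw -10.27
  shift mm [-109.8  390.    -0.7] turn [ 0.02  0.08 -4.67]
```

```bash
python3 -m creep '[-0.006,0.02,0,0,0,0,40, -0.016,0.055,0,0,0,-0.7,40, -0.028,0.1,0,0,0,-1.2,40, -0.041,0.145,0,0,0,-1.7,40, -0.054,0.19,0,0,0,-2.3,40, -0.066,0.235,0,0,0,-2.8,40, -0.079,0.28,0,0,0,-3.4,40, -0.092,0.325,0,0,0,-4,40, -0.101,0.36,0,0,0,-4.4,40, -0.107,0.38,0,0,0,-4.6,40, -0.11,0.39,0,0,0,-4.7,40, -0.11,0.39,0,0,0,-4.7,40, -0.11,0.39,0.03,0,0,-4.7,40, -0.11,0.39,0.06,0,0,-4.7,40, -0.11,0.39,0.09,0,0,-4.7,40, -0.11,0.39,0.115,0,0,-4.7,40, -0.11,0.39,0.13,0,0,-4.7,40, -0.11,0.39,0.13,0,0,-4.7,40, -0.11,0.39,0.13,0,0,-4.7,40]'; python3 - <<'E'
from h import *
go([*mag(-76),94],MY)
E
```

```text
t: 20.82
ee_pos: [445.7, -203.1, 113.9]
tcp_rot: [[0.995, -0.097, 0.002], [-0.097, -0.995, -0.001], [0.002, 0.001, -1.0]]
wrist_force: [-0.5, -0.1, -2.6]
gripper_width: 45.6
finger_force: 42.0
t 20.82 tcp [ 445.7 -203.1  113.9] F [-0.5 -0.1 -2.6] M [ 0.01 -0.    0.01] w 45.6 yaw -5.54
  shift mm [-1.3 -0.  19.9] turn [ 0.05 -0.11  0.06]
```

```bash
python3 -m creep '[-0.001,0,0.006,0,0,0,40, -0.001,0,0.012,0,0,0,40, -0.001,0,0.017,0,0,0,40, -0.001,0,0.0195,0,0,0,40, -0.001,0,0.0195,0,0,0,40, -0.001,0,0.0195,0,0,0,40]' 90; python3 -c "
from h import *
go([*mag(20),93],MY)"
```

```text
t: 21.58
ee_pos: [443.7, -202.8, 93.3]
tcp_rot: [[0.995, -0.097, 0.0], [-0.097, -0.995, -0.0], [0.0, 0.0, -1.0]]
wrist_force: [-0.2, -0.6, -2.7]
gripper_width: 45.0
finger_force: 93.6
t 21.57 tcp [ 443.7 -202.8   93.3] F [-0.2 -0.6 -2.7] M [-0.01  0.01 -0.03] w 45.0 yaw -5.57
  shift mm [96.7  0.2  0.3] turn [ 0.01 -0.01  0.03]
```

```bash
python3 -m creep '[0.008,0,0,0,0,0,40, 0.018,0,0,0,0,0,40, 0.028,0,0,0,0,0,40, 0.038,0,0,0,0,0,40, 0.046,0,0,0,0,0,40, 0.054,0,0,0,0,0,40, 0.06,0,0,0,0,0,40, 0.06,0,0,0,0,0,40]'; python3 -c "
from h import *
go([*mag(20),93.5],MY)"
```

```text
t: 22.58
ee_pos: [502.5, -208.6, 93.2]
tcp_rot: [[0.995, -0.097, -0.004], [-0.097, -0.995, 0.001], [-0.004, -0.0, -1.0]]
wrist_force: [-4.5, 0.9, 2.4]
gripper_width: 45.1
finger_force: 94.0
t 22.57 tcp [ 502.5 -208.6   93.2] F [-4.5  0.9  2.4] M [-0.04  1.06  0.  ] w 45.1 yaw -5.54
  shift mm [37.6  0.1 -0.4] turn [-0.01  0.21  0.06]
```

```bash
python3 -m creep '[0.006,0,0,0,0,0,40, 0.013,0,0,0,0,0,40, 0.02,0,0,0,0,0,40, 0.027,0,0,0,0,0,40, 0.034,0,0,0,0,0,40, 0.04,0,0,0,0,0,40, 0.046,0,0,0,0,0,40, 0.048,0,0,0,0,0,40, 0.048,0,0,0,0,0,40]'; python3 - <<'E'
from h import *
go([*mag(20),93.5],MY)
p1,d1=bot.grab_frame("side"); p0=np.load("pics/side0_rgb.npy")
c,s=np.cos(np.radians(MY)),np.sin(np.radians(MY)); d=d1
P=cloud("side",d); Q=P[...,:2]-MO; X=c*Q[...,0]+s*Q[...,1]; Y=-s*Q[...,0]+c*Q[...,1]; Z=P[...,2]
for sg in (1,-1):
    for a,b in ((-30,-20),(-20,-12),(-12,-4)):
        m=(d>0)&(X>a)&(X<b)&(sg*Y>5)&(sg*Y<45)&(Z>42)&(Z<70); print(sg,(a,b),m.sum(),np.median(Y[m]).round(1) if m.sum() else "")
cv2.imwrite("pics/s6.png",cv2.resize(p1[110:175,240:315],None,fx=7,fy=7,interpolation=cv2.INTER_CUBIC)[:,:,::-1])
E
```

```text
t: 23.7
ee_pos: [549.2, -213.1, 93.3]
tcp_rot: [[0.995, -0.097, -0.005], [-0.097, -0.995, 0.001], [-0.005, -0.0, -1.0]]
wrist_force: [-6.9, -0.7, 2.9]
gripper_width: 45.2
finger_force: 94.4
t 23.7 tcp [ 549.2 -213.1   93.3] F [-6.9 -0.7  2.9] M [ 0.02  1.41 -0.04] w 45.2 yaw -5.54
  shift mm [-9.4  0.2 -0.2] turn [-0.02  0.31  0.06]
1 (-30, -20) 15 28.5
1 (-20, -12) 10 24.7
1 (-12, -4) 11 21.4
-1 (-30, -20) 17 -28.6
-1 (-20, -12) 12 -25.6
-1 (-12, -4) 15 -22.3
```

View pics/s6.png

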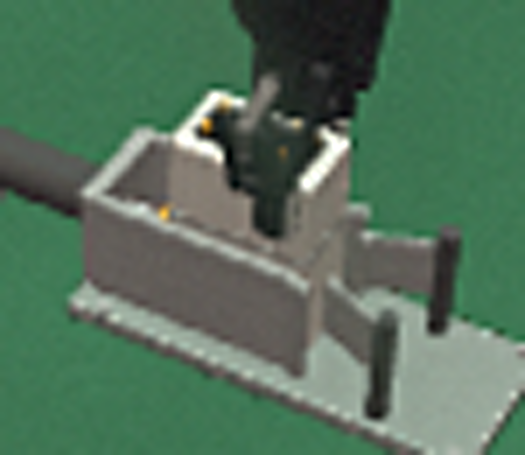

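Both cans are in line in the channel at crop (190,140) and (310,170). The lips (345,315) and (395,260) are back at their shut positions. Ease back, release and rise.

```bash
python3 -m creep '[-0.003,0,0,0,0,0,40, -0.006,0,0,0,0,0,40, -0.008,0,0,0,0,0,40, -0.008,0,0,0,0,0,40, -0.008,0,0,0,0,0,100, -0.008,0,0,0,0,0,100, -0.008,0,0,0,0,0,100, -0.008,0,0,0,0,0,100, -0.008,0,-0.02,0,0,0,100, -0.008,0,-0.05,0,0,0,100, -0.008,0,-0.09,0,0,0,100, -0.008,0,-0.13,0,0,0,100, -0.068,0,-0.16,0,0,0,100, -0.128,0,-0.16,0,0,0,100, -0.158,0,-0.16,0,0,0,100, -0.158,0,-0.16,0,0,0,100]'; python3 - <<'E'
from h import *
go([*mag(20),93.5],MY)
for n in ("top","side"):
    p,d=bot.grab_frame(n); P=cloud(n,d); c,s=np.cos(np.radians(MY)),np.sin(np.radians(MY)); Q=P[...,:2]-MO; X=c*Q[...,0]+s*Q[...,1]; Y=-s*Q[...,0]+c*Q[...,1]; Z=P[...,2]
    m=(abs(Z-130)<6)&(X>-80)&(X<120)&(abs(Y)<50)&(d>0)
    print(n,m.sum(), np.round([X[m].min(),X[m].max(),Y[m].min(),Y[m].max(),np.median(Z[m])],1) if m.sum() else "")
    if n=="side":
      for sg in (1,-1):
        for a,b in ((-20,-12),(-12,-4)):
          k=(d>0)&(X>a)&(X<b)&(sg*Y>5)&(sg*Y<45)&(Z>42)&(Z<70); print(sg,(a,b),k.sum(),np.median(Y[k]).round(1) if k.sum() else "")
      cv2.imwrite("pics/s7.png",p[:,:,::-1])
E
```

```text
t: 25.75
ee_pos: [392.7, -197.8, 254.8]
tcp_rot: [[0.995, -0.098, 0.002], [-0.098, -0.995, -0.002], [0.002, 0.001, -1.0]]
wrist_force: [1.2, -0.1, -0.3]
gripper_width: 85.4
finger_force: 0.0
t 25.75 tcp [ 392.7 -197.8  254.8] F [ 1.2 -0.1 -0.3] M [ 0.01 -0.    0.01] w 85.4 yaw -5.65
  shift mm [147.6  -0.2 161.6] turn [ 0.08 -0.13 -0.05]
top 449 [  0.   80.2 -22.9  24.8 129.7]
side 226 [-1.000e-01  8.060e+01 -2.520e+01  2.580e+01  1.305e+02]
1 (-20, -12) 9 24.4
1 (-12, -4) 8 21.1
-1 (-20, -12) 12 -27.1
-1 (-12, -4) 18 -20.5
```

View pics/s7.png

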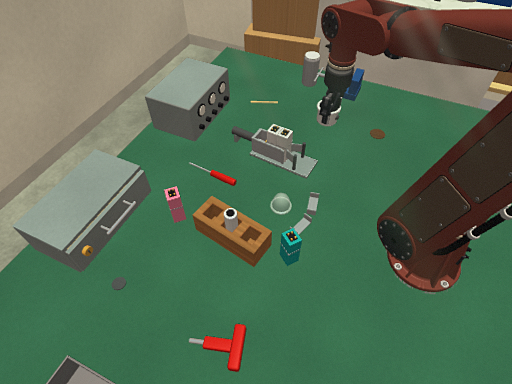

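Both cans stand upright in the magazine at (280,135), tops at magazine x = 0 to 80 and z = 130, with the lips shut. The round can is in its well at (231,218), nothing else has moved, and the gripper is clear. Handing in.

```bash
python3 -c "
from station import bot
print(bot.close_job())"
```

```text
the job is handed in; nothing more can be done
None
```

Both square relay cans stand upright in the spring magazine with the lips shut behind them, the round can is still in its well, nothing else on the bench was moved, and the job was handed in at about 26 s.

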